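# Hang the spoon-cup holder on the bare display post

## Robot

A 6-joint arm with a two-finger parallel gripper is mounted at the origin on the work surface. World frame = base frame: x ahead of the robot, y to its left, z up, the work surface at z = 0. Lengths are in m, angles in rad, forces in N, time in s.
With the tool pointing down it reaches from about 0.225 to 0.875 m from the base axis. Payload 3.4 kg.
Tool frame: the origin (TCP) lies at the very end of the fingers, on their centre line; the grasp point (between the pads) lies 19 mm behind it; x points along the fingers, z is the direction in which the jaws open and shut, and the axes are right-handed (so a half turn about x gives the same grasp; the last joint's range is limited). The gripper opens to 85 mm and grips with 20 to 120 N. Pads are 22 mm wide; open, the fingers measure 114 mm over their backs; the gripper's body (76 mm by 85 mm) begins 54 mm behind the grasp point. The pads swing forward as they close: fully open they stand 13 mm farther back than shut.
Start: joints at [1.004, 0.276, 1.505, -0, 1.361, -0.121], TCP at [0.248, 0.519, 0.231] pointing down, gripper open.
Joint ranges: [-2.89, 2.89], [-0.75, 2.08], [0.22, 2.7], [-1.18, 4.32], [0.11, 2.71], [-2.7, 2.7]. Speed limits (rad/s): [2.57, 2.57, 3.14, 3.14, 3.14, 3.14].

## Interface

Orientations are given as a unit quaternion [w, x, y, z].
In Python, from rig import manip, viewer, finder gives the robot as it stands.
- The arm moves only by the tool move_arm, never from a script. Its argument "rows" is a list of rows, each a list of 3 entries, a list of its own where there are three numbers: the shift along the tool's x, y, z in mm, then the turn about the tool's x in rad, then the finger opening in mm, from 0 to 85.4. A call has 1 to 8 rows; each row is the pose to reach, as a shift and turn from the pose measured when the call began, along the tool's axes at that moment; what a row does not reach only later rows make up. A row lasts 1/12 s, in which the tool goes at most 41.7 mm and 7.16 degrees, less where a joint would pass 70% of its speed; a pose out of reach is approached as far as the arm can. A call with a gripper value outside its range is refused whole. The fingers move at their own pace and stop on an object; "force" is the grip in N (left out, the last holds). Time passes only in rows, so rows that repeat a pose let the fingers close. It gives the time, the measured TCP pose, the force and the opening at its end, in the units of the state.
- manip.get_state(): the state, without advancing time (a new reading comes with each control period).
- viewer.get_image(name): name is "side" or "top" or "wrist"; returns the picture (420x560x3 uint8, red, green, blue); there is no depth.
- viewer.get_calibration(name): a dict with "mtx" (3x3 intrinsics, pixels), "k1" (the pictures are not rectified: a ray, as slopes to the right and down, at radius r is drawn at 1 + k1 r^2 times it, then the intrinsics apply), "R" (3x3) and "t" (3): a world point X has camera coordinates R X + t. Camera axes: x right, y down, z forward; pixel columns grow to the right and rows downward; lengths in m; the calibration is good to about 2 mm. A picture is of the moment at which its call begins: read the wrist's pose just before it. get_calibration takes no time and is no camera call; for the wrist camera it gives the pose at the moment of the call.
- manip.sign_off(): hands the job in, once; it reports no verdict.
Trained networks look in the newest picture that a camera, given by its name, has taken for a name from the list of things; names that differ only in an ending like _2 or _b are one class to them, and where a whole thing is asked for, a point or a joint stands for the part that bears it (a point fixed in the world has none). Each returns a list of dicts, best first, with "score" (0 to 1); they miss things now and then, are a little off and sometimes report something else, mostly with a low value. They report only what shows in the picture. A call takes as long as a camera call. They do not tell look-alikes from the thing itself.
- finder.look_for(target, camera): "centre" ([column, row] in pixels, amid what is visible of it).
- finder.trace(target, camera): "mask" (420x560 bool, what is visible of it) and "centre" ([column, row] in pixels, amid what is visible of it).
The state is a dict: "clock": time; "qpos": joint angles; "qd": joint speeds; "effort": joint torques, N m; "position": TCP position; "ee_rot": TCP orientation; "contact_force": force on the tool from outside, world axes, zero at the start; "moment": the same for the moment, N m; "width": finger opening in m.
Only numpy, scipy, OpenCV 4.12 (cv2) and the standard library are available. Lean on these libraries where they do the work, as an engineer would, in place of code of your own. Each camera call takes 0.05 s, during which the arm holds its last target.

## Task

On the honey counter one display post already carries its steel spoon cup. Take the other steel cup holder that has two hooked claws on its back plate (not the one with a flat screw-on plate), hook both claws into the two slots of the bare post and press it down until it is fully home and the spring catch has locked over it, then let go.

Things in the scene. Friction and masses are not known exactly. Their poses are not given: they have to be found in the camera images.
- holder_bar (a point): Loose steel cup holder, 0.2-0.4 kg, upright on the counter. Point: centre of its bar, the place to grip from above; bar 20 mm wide (y), 24 tall, free 85 mm along x, 84 mm above the underside. +x points to the back plate, z up. Round cup 60 mm across, 80 tall, axis at x -72 mm. A lookalike has a flat plate without claws; another clawed one is already fixed on the other post.
- claw (a point): Upper claw of that holder: point on the back plate's rear face, at the underside of the upper tongue; from the bar centre x +50, z -18 mm. Same axes. Plate 36 wide, 100 tall. Two claws, 52 mm apart in height: tongue 12 wide (y), 6 thick, 12.5 long in +x, its end turned down 12 mm as a lip 5 thick, leaving a 7.5 mm gap for the post's sheet. Fully home, this point meets slot.
- slot (a point): Bare grey post, fixed: 68 wide, top 164 mm up, front sheet 5 thick; the used post is alike. Point: front surface, middle of the upper slot's bottom edge, 116 mm above counter. +x into the post, z up. Slots 34 wide (y): z 0 to 38 and -53.5 to -15.5 mm. Hook: claw point at y 0, z +22 (13 to 31 passes), axes parallel, move in +x until x = 0 (plate on sheet), then down 22 mm till it rests.
- catch (a joint): Brass spring catch behind the bare post's upper slot, sliding along x, m: 0 = sprung forward, up to 0.010 = pushed back. The entering upper claw pushes it back 6 mm against 2.4 to 4.5 N. Once the holder is down to within 2 mm of home it springs back to 0 over the tongue and locks it. Press down with 5 to 15 N: its rubbing holds the holder up.
There are look-alikes about, which are no part of the job. What is shaped like the part that bears slot but red is not meant.

How it is judged:
By the outcome, as a careful person would: the job done as asked, in the order asked, and still so for the second after the job is handed in, with the robot touching nothing.
It also fails if it takes over 40 s, if anything falls off the work surface, if the arm or the gripper's body presses on something with over 40 N, if the wrist force passes 120 N, or if a joint passes its speed limit or range.

## Working session

There is one attempt and no reset: what is moved stays moved. The work goes in short steps, Python scripts to look and compute and a tool call to move; the robot and the scene stay as the last step left them, time stands still between calls to the robot, and variables do not carry over. Pictures are saved under pics/ and viewed, and the job is handed in when it is done.

Besides the shell and the picture viewer there is one more tool, called after "Call:" in YAML: its name, and indented under it one key for each argument. move_arm: Moves the arm, as the interface text tells. Its arguments: {"type":"object","properties":{"rows":{"type":"array"},"force":{"type":"number"}},"required":["rows"]}

```bash
mkdir -p pics; ls; cat > h.py <<'E'
import numpy as np, cv2
from rig import manip, viewer, finder
def save(n,img,crop=None,sc=1):
    if crop: x0,y0,x1,y1=crop; img=img[y0:y1,x0:x1]
    img=cv2.resize(img,None,fx=sc,fy=sc,interpolation=cv2.INTER_CUBIC)
    cv2.imwrite('pics/'+n,img[:,:,::-1])
def ray(c,px):
    K=np.array(c['mtx']);d=np.array([(px[0]-K[0,2])/K[0,0],(px[1]-K[1,2])/K[1,1]])
    u=d.copy()
    for _ in range(30): u=d/(1+c['k1']*(u@u))
    R=np.array(c['R']);t=np.array(c['t'])
    return -R.T@t, (lambda v:v/np.linalg.norm(v))(R.T@np.array([u[0],u[1],1]))
def proj(c,X):
    K=np.array(c['mtx']);p=np.array(c['R'])@np.array(X)+np.array(c['t']);u=p[:2]/p[2];u=u*(1+c['k1']*(u@u))
    return np.array([K[0,0]*u[0]+K[0,2],K[1,1]*u[1]+K[1,2]])
def tri(rs):
    A=0;b=0
    for o,d in rs:
        P=np.eye(3)-np.outer(d,d);A=A+P;b=b+P@o
    X=np.linalg.solve(A,b)
    return X,[np.linalg.norm((np.eye(3)-np.outer(d,d))@(X-o)) for o,d in rs]
def atz(r,z): o,d=r; return o+d*(z-o[2])/d[2]
E
python3 - <<'E'
from h import *
print(manip.get_state())
for n in ['side','top','wrist']:
    im=viewer.get_image(n); save(n+'0.png',im); c=viewer.get_calibration(n); print(n,c)
    for t in ['holder_bar','claw','slot','catch']:
        try: print(n,t,[(round(d['score'],2),np.round(d['centre'],1).tolist()) for d in finder.look_for(t,n)])
        except Exception as e: print(n,t,e)
E
```

```text
pics
{'clock': 0.0, 'qpos': array([ 1.00402793e+00,  2.76614280e-01,  1.50615072e+00,  1.15230050e-05,
        1.36071631e+00, -1.21015785e-01]), 'qd': array([ 0.00122081, -0.00081328,  0.00232181,  0.00093603,  0.00071818,
        0.0020489 ]), 'effort': array([ 1.46727354e-03, -4.16756094e+01, -2.45806092e+01, -2.01236671e-04,
        1.11288676e-02, -1.41925059e-05]), 'position': array([0.24762038, 0.51835025, 0.23042172]), 'ee_rot': array([ 0.59754548, -0.37739585,  0.59875631,  0.3768324 ]), 'contact_force': array([ 0.06213618, -0.37876016,  0.00096077]), 'moment': array([ 0.04243714, -0.00727312, -0.02804839]), 'width': 0.08539210448891868}
side {'mtx': array([[383.32086726,   0.        , 281.67689577],
       [  0.        , 383.32086726, 204.59530768],
       [  0.        ,   0.        ,   1.        ]]), 'k1': -0.01669911525914722, 'R': array([[ 0.86908747, -0.49464708,  0.00335254],
       [-0.26321877, -0.46818844, -0.84351376],
       [ 0.41881124,  0.73220479, -0.5370971 ]]), 't': array([-0.41345439,  0.19306619,  0.98803008])}
side holder_bar [(0.59, [329.6, 278.8])]
side
[... 536 characters left out ...]
.3])]
top claw [(0.67, [374.1, 230.0])]
top slot [(0.62, [240.2, 145.8]), (0.59, [145.9, 288.2])]
top catch [(0.54, [132.1, 296.0]), (0.44, [239.8, 140.4])]
wrist {'mtx': array([[297.79694896,   0.        , 277.45741195],
       [  0.        , 297.79694896, 202.87410048],
       [  0.        ,   0.        ,   1.        ]]), 'k1': -0.016981221894996085, 'R': array([[ 4.31898301e-01,  9.01921912e-01,  8.50132609e-04],
       [ 8.70875195e-01, -4.17275945e-01,  2.59725203e-01],
       [ 2.34606591e-01, -1.11434514e-01, -9.65682192e-01]]), 't': array([-0.5749169 , -0.03241964,  0.37647671])}
wrist holder_bar []
wrist claw []
wrist slot [(0.8, [172.9, 239.0])]
wrist catch [(0.78, [125.1, 278.5])]
```

View pics/side0.png

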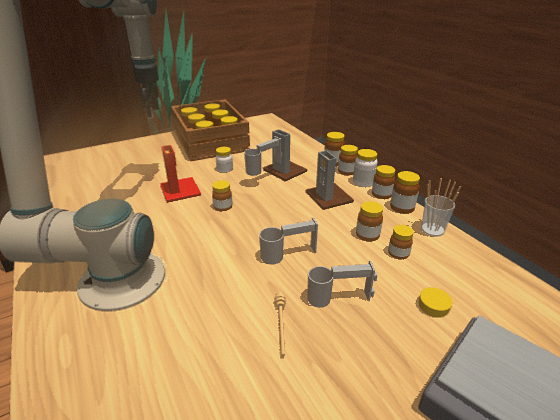

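View pics/top0.png

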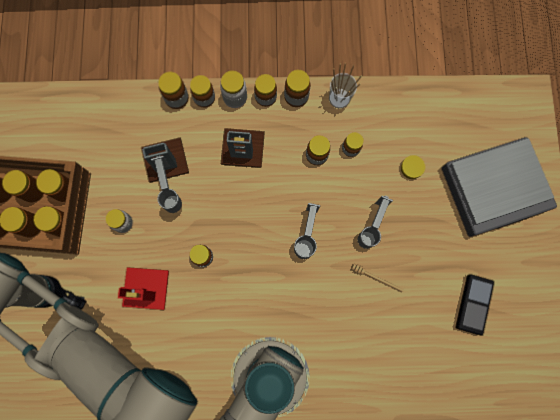

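View pics/wrist0.png

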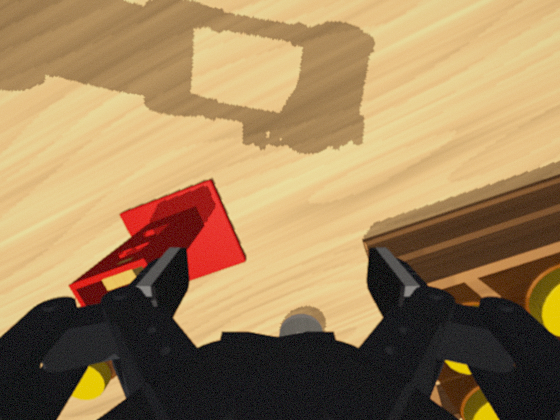

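Side picture: loose holders at (288,240) and (342,283), a third mounted at (265,155); posts grey bare (327,180), grey used (280,155), red (170,175). I'll check in crops.

```bash
python3 - <<'E'
from h import *
im=cv2.imread('pics/side0.png')[:,:,::-1]; save('s0c.png',im,(240,130,400,320),4) ; 
im=cv2.imread('pics/top0.png')[:,:,::-1]; save('t0c.png',im,(210,110,410,260),4)
E
python3 - <<'E'
from h import *
im=cv2.imread('pics/side0.png')[:,:,::-1]; save('s0d.png',im,(240,200,400,320),5) 
c=viewer.get_calibration('side'); t=viewer.get_calibration('top')
# holder bar / slot rough
print(tri([ray(c,(352,271)),ray(t,(378.5,221))]))
print(tri([ray(c,(326.5,190.7)),ray(t,(240.2,145.8))]))
E
```

```text
(array([ 0.45731276, -0.33563045,  0.08763358]), [np.float64(0.012590720990039208), np.float64(0.012590720990039255)])
(array([0.70359767, 0.08172576, 0.02170556]), [np.float64(0.002050747724171615), np.float64(0.0020507477241716453)])
```

View pics/s0d.png

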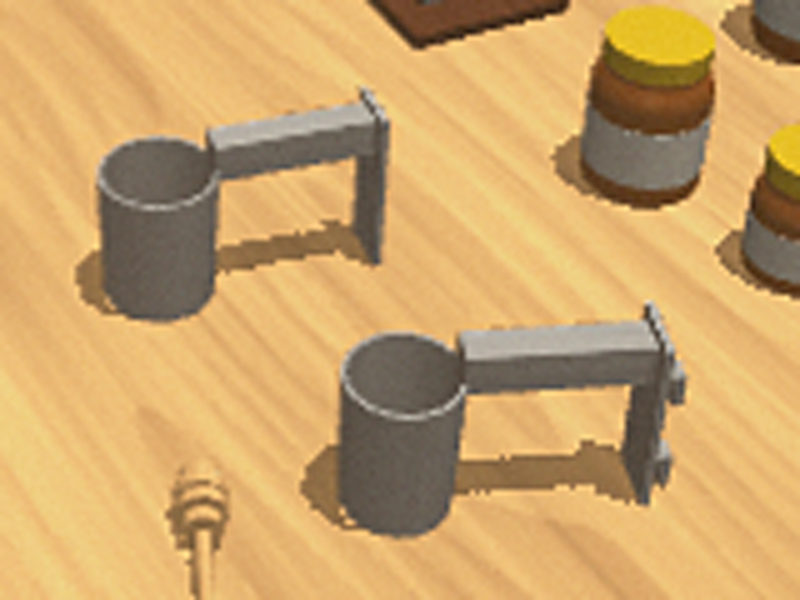

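View pics/t0c.png

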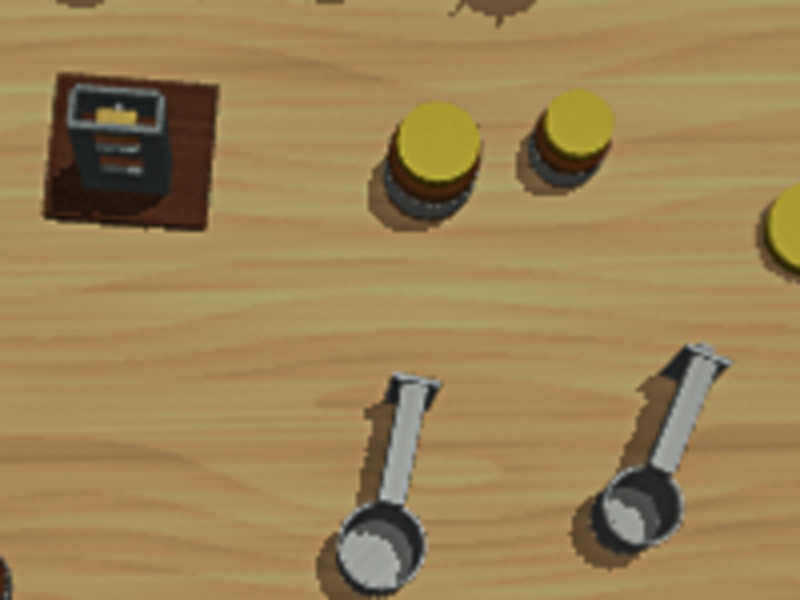

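The lower/right holder in the side picture (352,272; top 380,213) has the two claws on its plate, and the one at (288,240) is the flat-plate lookalike. The bare grey post is at side (327,180) and top (241,146). Next I'll measure both roughly and plan the approach.

```bash
cat >> h.py <<'E'
from scipy.spatial.transform import Rotation as Ro
def pose():
    s=manip.get_state();q=s['ee_rot'];return np.array(s['position']),Ro.from_quat([q[1],q[2],q[3],q[0]]).as_matrix(),s
def plan(P,zyaw=None):
    p,R,s=pose(); sh=R.T@(np.array(P)-p)*1000
    cur=np.arctan2(R[1,2],R[0,2]); out=[np.round(sh,1).tolist()]
    if zyaw is not None:
        d=(zyaw-cur+np.pi/2)%np.pi-np.pi/2
        # turn about tool x by +a: check sign
        z2=(R@Ro.from_rotvec([.01,0,0]).as_matrix())[:,2]
        sg=np.sign(np.arctan2(z2[1],z2[0])-cur)
        out.append(('turn',round(float(d*sg),4),'q6',round(float(s['qpos'][5]),3)))
    print('plan',out,'pos',np.round(p,4),'zyaw',round(float(np.degrees(cur)),2),'xdir',np.round(R[:,0],4), 'F',np.round(s['contact_force'],1),'w',round(s['width'],4),'t',round(s['clock'],2))
E
python3 - <<'E'
from h import *
c=viewer.get_calibration('side'); t=viewer.get_calibration('top')
def cs(x,y): return (240+x/5,200+y/5)
def ct(x,y): return (210+x/4,110+y/4)
# bar top ends centre
print('barcentre top plane via tri',tri([ray(c,cs(560,343)),ray(t,ct(684,412))]))
a=atz(ray(t,ct(664,468)),.096);b=atz(ray(t,ct(706,362)),.096);print(a,b,np.degrees(np.arctan2(*(b-a)[[1,0]])),np.linalg.norm(b-a))
# post base edges in top at z~.01
q=[atz(ray(t,ct(*p)),.015) for p in [(58,73),(218,85),(207,230),(44,217)]]
for i in q: print(np.round(i,4))
print(np.degrees(np.arctan2(*(q[1]-q[2])[[1,0]])),np.degrees(np.arctan2(*(q[0]-q[3])[[1,0]])))
q=[atz(ray(t,ct(*p)),.164) for p in [(70,85),(165,92),(164,132),(68,124)]]
for i in q: print(np.round(i,4))
plan([.43,-.19,.25],np.radians(67))
E
```

```text
barcentre top plane via tri (array([ 0.47010776, -0.33689294,  0.09290418]), [np.float64(0.0010841676053832453), np.float64(0.0010841676053832093)])
[ 0.42727169 -0.31864905  0.096     ] [ 0.50578133 -0.35401911  0.096     ] -24.25245345398248 0.08610925804704157
[0.767 0.131 0.015]
[0.7547 0.0035 0.015 ]
[0.6354 0.0139 0.015 ]
[0.6482 0.142  0.015 ]
-4.974127281988562 -5.289873008719321
[0.7032 0.1084 0.164 ]
[0.6967 0.0401 0.164 ]
[0.6667 0.0411 0.164 ]
[0.6739 0.1099 0.164 ]
plan [[-18.7, -469.9, -561.1], ('turn', -0.0444, 'q6', -0.121)] pos [0.248  0.5188 0.2313] zyaw 64.46 xdir [ 1.e-04  1.e-04 -1.e+00] F [0.6 0.3 0.1] w 0.0854 t 0.75
```

```bash
python3 - <<'E'
from h import *
p,R,s=pose(); w=viewer.get_calibration('wrist')
o=-w['R'].T@w['t']; print('cam in tool mm',R.T@(o-p)*1000,'fwd',R.T@w['R'][2],'right',R.T@w['R'][0])
print('tool y,z world',R[:,1],R[:,2])
plan([.40,-.305,.26],np.radians(65.7))
E
```

```text
cam in tool mm [-141.1572239    66.03686347   -0.35672731] fwd [ 9.65689872e-01 -2.59697398e-01  5.76845965e-04] right [-8.13798278e-04 -8.04902820e-04  9.99999345e-01]
tool y,z world [-9.02269608e-01  4.31172301e-01 -3.77868738e-05] [4.31172295e-01 9.02269606e-01 1.03917465e-04]
plan [[-28.7, -492.4, -677.8], ('turn', -0.0217, 'q6', -0.121)] pos [0.248  0.5188 0.2313] zyaw 64.46 xdir [ 1.e-04  1.e-04 -1.e+00] F [0.6 0.3 0.1] w 0.0854 t 0.75
```

Call:
move_arm:
  rows:
    - [[-30, -492, -678], -0.022, 85]
    - [[-30, -492, -678], -0.022, 85]
    - [[-30, -492, -678], -0.022, 85]
    - [[-30, -492, -678], -0.022, 85]
    - [[-30, -492, -678], -0.022, 85]
    - [[-30, -492, -678], -0.022, 85]
    - [[-30, -492, -678], -0.022, 85]
    - [[-30, -492, -678], -0.022, 85]

```text
clock: 1.42
position: [0.308, 0.1895, 0.2436]
ee_rot: [0.594, -0.384, 0.593, 0.384]
contact_force: [1.7, -0.4, -0.0]
width: 0.0849
```

```bash
python3 - <<'E'
from h import *
plan([.40,-.305,.26],np.radians(65.7))
E
```

```text
plan [[-16.5, -286.7, -413.2], ('turn', 0.0015, 'q6', -0.79)] pos [0.308  0.1895 0.2436] zyaw 65.79 xdir [ 1.3e-03  3.0e-04 -1.0e+00] F [ 1.7 -0.4 -0. ] w 0.0849 t 1.42
```

```bash
python3 - <<'E'
from h import *
im=viewer.get_image('wrist'); save('w1.png',im,None,1.4)
for t in ['slot','catch','holder_bar']: print(t,[(round(d['score'],2),np.round(d['centre'],1).tolist()) for d in finder.look_for(t,'wrist')])
c=viewer.get_calibration('wrist')
print(proj(c,[.67,.0755,.164]),proj(c,[.67,.0755,.116]))
E
```

```text
slot [(0.69, [423.1, 60.7])]
catch [(0.7, [475.2, 26.5])]
holder_bar []
[318.10705654 530.97262273] [313.21529139 482.43353171]
```

View pics/w1.png

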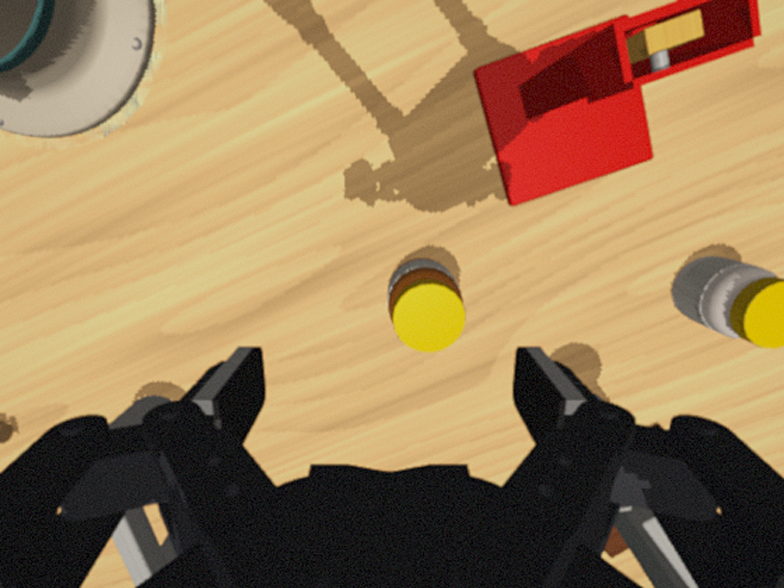

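The wrist camera looks away from the post in this tool orientation. I'll flip the tool half a turn on the way, which q6's range allows, so that it faces the post, and move to a view of the bare post.

Call:
move_arm:
  rows:
    - [[5, -38, -15], 0.12, 85]
    - [[10, -75, -30], 0.24, 85]
    - [[15, -112, -44], 0.36, 85]
    - [[24, -149, -58], 0.48, 85]
    - [[24, -149, -58], 0.6, 85]
    - [[24, -149, -58], 0.72, 85]
    - [[24, -149, -58], 0.84, 85]
    - [[24, -149, -58], 0.96, 85]

```text
clock: 2.28
position: [0.4206, 0.0778, 0.2191]
ee_rot: [0.704, -0.063, 0.704, 0.064]
contact_force: [-0.4, -0.0, -0.5]
width: 0.0853
```

Call:
move_arm:
  rows:
    - [[0, 0, 0], 0.12, 85]
    - [[0, 0, 0], 0.24, 85]
    - [[0, 0, 0], 0.36, 85]
    - [[0, 0, 0], 0.48, 85]
    - [[0, 0, 0], 0.6, 85]
    - [[0, 0, 0], 0.72, 85]
    - [[0, 0, 0], 0.84, 85]
    - [[0, 0, 0], 0.96, 85]

```text
clock: 2.95
position: [0.4209, 0.0802, 0.2189]
ee_rot: [0.653, 0.271, 0.654, -0.269]
contact_force: [0.2, -0.2, -0.3]
width: 0.0847
```

```bash
python3 - <<'E'
from h import *
plan([.42,.075,.22],np.radians(-95.2))
E
```

```text
plan [[-1.1, -4.3, 3.1], ('turn', 0.8788, 'q6', 0.805)] pos [0.4209 0.0802 0.2189] zyaw -44.85 xdir [-2.0e-04  3.1e-03 -1.0e+00] F [ 0.2 -0.2 -0.3] w 0.0847 t 2.95
```

Call:
move_arm:
  rows:
    - [[0, -4, 3], 0.12, 85]
    - [[0, -4, 3], 0.24, 85]
    - [[0, -4, 3], 0.36, 85]
    - [[0, -4, 3], 0.48, 85]
    - [[0, -4, 3], 0.6, 85]
    - [[0, -4, 3], 0.72, 85]
    - [[0, -4, 3], 0.84, 85]
    - [[0, -4, 3], 0.88, 85]

```text
clock: 3.62
position: [0.4205, 0.0777, 0.2186]
ee_rot: [0.475, 0.523, 0.477, -0.522]
contact_force: [-0.3, -0.3, 0.1]
width: 0.0851
```

```bash
python3 - <<'E'
from h import *
im=viewer.get_image('wrist'); save('w2.png',im,None,1.4)
np.save('c2.npy',viewer.get_calibration('wrist'),allow_pickle=True)
plan([.42,.075,.22],np.radians(-95.2))
c=viewer.get_calibration('wrist')
print(proj(c,[.67,.0755,.164]),proj(c,[.67,.0755,.116]))
E
```

```text
plan [[-1.4, -0.2, 2.6], ('turn', -0.001, 'q6', 1.677)] pos [0.4204 0.0776 0.2186] zyaw -95.26 xdir [-5.e-04  4.e-03 -1.e+00] F [0.7 0.1 0.5] w 0.0853 t 3.67
[ 235.78325435 -256.07393908] [ 245.85184507 -167.93671601]
```

View pics/w2.png

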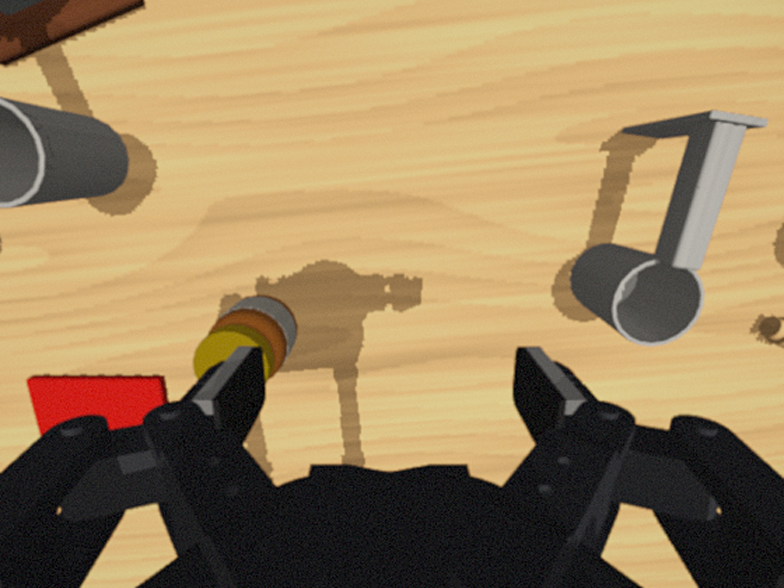

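Wrist view: the flat-plate lookalike on the right (700,200 in the scaled picture), used holder on the left, post out of the frame above. Its view ahead is small, so I'll go closer and higher.

Call:
move_arm:
  rows:
    - [[-24, 33, -2], 0, 85]
    - [[-48, 66, -4], 0, 85]
    - [[-71, 99, -7], 0, 85]
    - [[-71, 99, -7], 0, 85]
    - [[-71, 99, -7], 0, 85]

```text
clock: 4.08
position: [0.5221, 0.0772, 0.2901]
ee_rot: [0.477, 0.523, 0.478, -0.52]
contact_force: [-0.3, 0.2, -0.2]
width: 0.0846
```

```bash
python3 - <<'E'
from h import *
p,R,s=pose();c=viewer.get_calibration('wrist')
im=viewer.get_image('wrist'); save('w3.png',im,None,1.4)
np.save('c3.npy',c,allow_pickle=True)
print(p,s['qd'].round(3))
for t in ['slot','catch']: print(t,[(round(d['score'],2),np.round(d['centre'],1).tolist()) for d in finder.look_for(t,'wrist')])
print(proj(c,[.67,.0755,.164]),proj(c,[.67,.0755,.116]))
E
```

```text
[0.52209883 0.07717475 0.29005641] [-0.004 -0.023  0.097 -0.001  0.02   0.002]
slot [(0.87, [93.7, 395.4]), (0.58, [261.4, 40.6])]
catch [(0.97, [258.8, 3.3])]
[263.93240316  17.11422245] [266.39494709  34.43178806]
```

View pics/w3.png

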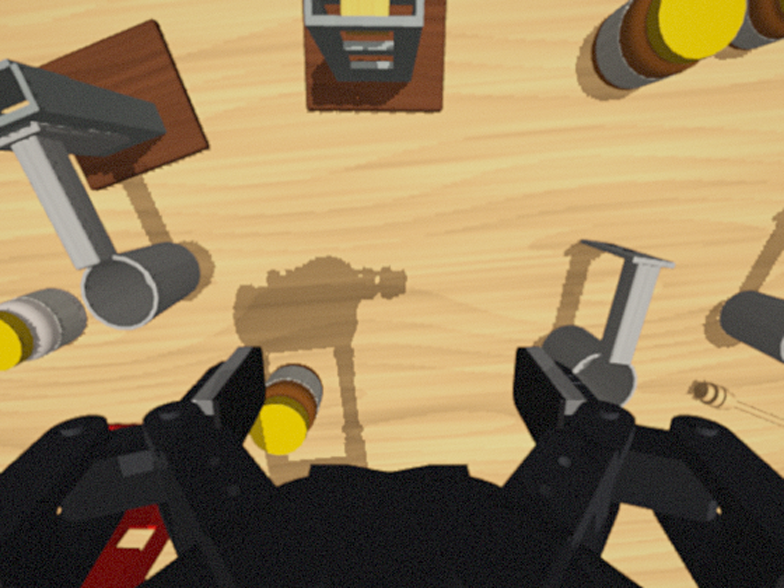

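The bare post is at the top centre (front top edge near (363,25) scaled), almost square to the image. I'll take a second view further ahead.

Call:
move_arm:
  rows:
    - [[0, 35, 0], 0, 85]
    - [[0, 60, 0], 0, 85]
    - [[0, 60, 0], 0, 85]
    - [[0, 60, 0], 0, 85]

```text
clock: 4.57
position: [0.5773, 0.0714, 0.2867]
ee_rot: [-0.474, -0.521, -0.48, 0.522]
contact_force: [-0.2, 0.1, 0.4]
width: 0.085
```

```bash
python3 - <<'E'
from h import *
p,R,s=pose();c=viewer.get_calibration('wrist')
im=viewer.get_image('wrist'); save('w4.png',im,(180,0,340,120),5)
cv2.imwrite('pics/w4full.png',im[:,:,::-1])
np.save('c4.npy',c,allow_pickle=True)
print(p,s['qd'].round(3),R)
for t in ['slot','catch']: print(t,[(round(d['score'],2),np.round(d['centre'],1).tolist()) for d in finder.look_for(t,'wrist')])
i3=cv2.imread('pics/w3.png'); i3=cv2.resize(i3,(560,420))[:,:,::-1]; save('w3c.png',i3,(180,0,340,120),5)
E
```

```text
[0.57725437 0.07143527 0.28672034] [ 0.002 -0.029  0.025 -0.     0.019  0.002] [[-0.0069012   0.99602315 -0.08882714]
 [ 0.00441801 -0.08879801 -0.99603986]
 [-0.99996643 -0.00726631 -0.00378763]]
slot [(0.8, [261.8, 70.6]), (0.75, [100.0, 391.4])]
catch [(0.6, [256.7, 73.9])]
```

View pics/w4.png

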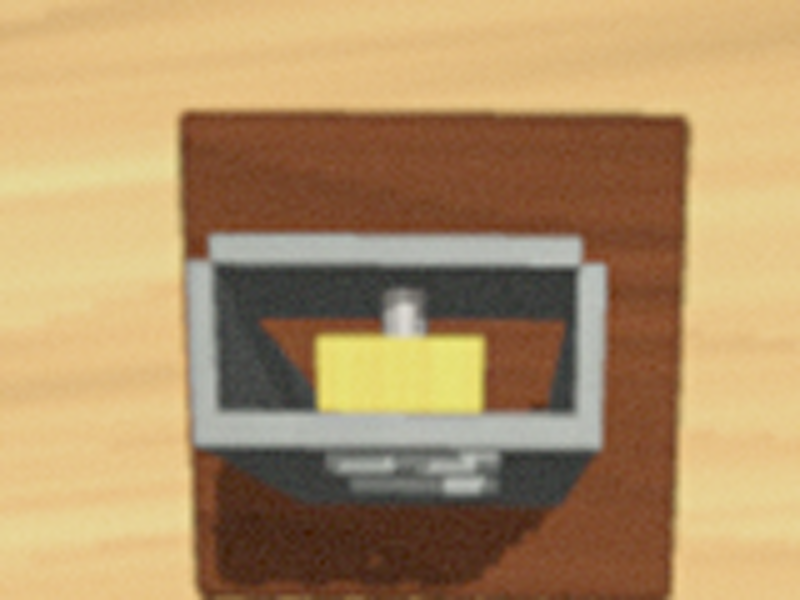

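View pics/w3c.png

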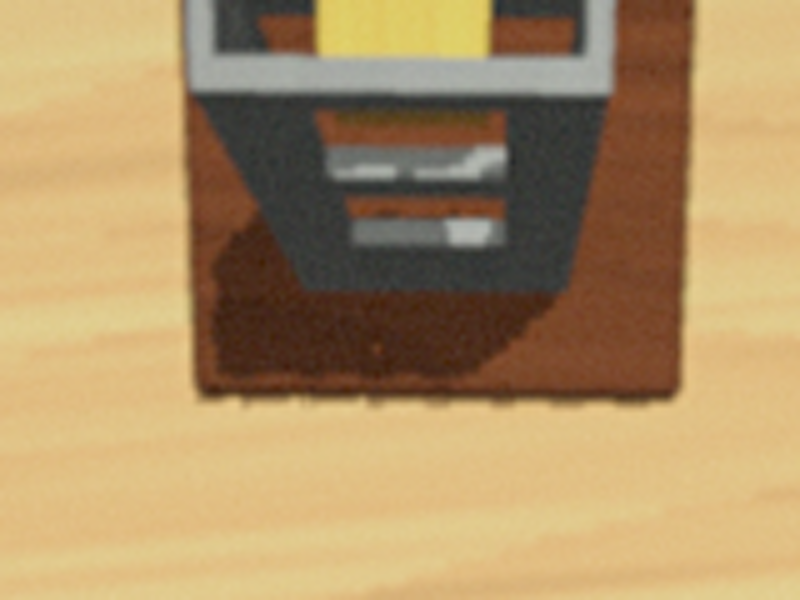

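```bash
python3 - <<'E'
from h import *
L=lambda n:np.load(n,allow_pickle=True).item()
c3,c4=L('c3.npy'),L('c4.npy')
f=lambda x,y:(180+x/5-.4,y/5-.4)
P3={'TL':(190,95),'TR':(613,95),'SL':(332,180),'SR':(506,180),'BL':(203,394),'BR':(680,394)}
P4={'TL':(193,446),'TR':(603,448),'SL':(332,472),'SR':(499,472),'BL':(204,597),'BR':(671,597)}
z={'T':.164,'S':.116,'B':.01}
for k in P3:
    a,b=ray(c3,f(*P3[k])),ray(c4,f(*P4[k]))
    X,r=tri([a,b]); print(k,np.round(X,4),np.round(r,4),'z-fixed',np.round(atz(a,z[k[0]])[:2],4),np.round(atz(b,z[k[0]])[:2],4))
E
```

```text
TL [0.6736 0.1134 0.1604] [0.0001 0.0001] z-fixed [0.6724 0.1127] [0.6732 0.1129]
TR [0.6669 0.0448 0.1616] [0. 0.] z-fixed [0.6662 0.045 ] [0.6667 0.0449]
SL [0.6717 0.0953 0.1124] [0.0001 0.0001] z-fixed [0.6708 0.0951] [0.6714 0.0949]
SR [0.6687 0.0619 0.1123] [0.0001 0.0001] z-fixed [0.6677 0.0619] [0.6684 0.062 ]
BL [6.528e-01 1.450e-01 2.000e-04] [0.0002 0.0002] z-fixed [0.6512 0.1431] [0.6526 0.1433]
BR [0.6412 0.0164 0.    ] [0.0001 0.0001] z-fixed [0.6399 0.0176] [0.6412 0.0176]
```

Post corners check out: width 68 mm, slot 33.5 mm, heights within 4 mm. So slot ≈ (0.6695, 0.0785, 0.116) with yaw −5.4°. On to the holder.

```bash
python3 - <<'E'
from h import *
plan([.405,-.308,.25],np.radians(-114.3))
E
```

```text
plan [[37.2, -136.8, 393.3], ('turn', 0.3352, 'q6', 1.66)] pos [0.5764 0.0714 0.2879] zyaw -95.1 xdir [-0.0053  0.0044 -1.    ] F [-1.  -0.2  0.5] w 0.0849 t 4.72
```

Call:
move_arm:
  rows:
    - [[4, -14, 39], 0.04, 85]
    - [[8, -27, 79], 0.08, 85]
    - [[12, -41, 118], 0.12, 85]
    - [[16, -55, 157], 0.16, 85]
    - [[20, -68, 196], 0.2, 85]
    - [[24, -82, 236], 0.24, 85]
    - [[28, -96, 275], 0.28, 85]
    - [[32, -110, 315], 0.335, 85]

```text
clock: 5.38
position: [0.4374, -0.2308, 0.2559]
ee_rot: [-0.381, -0.594, -0.385, 0.595]
contact_force: [0.2, 0.0, -0.1]
width: 0.0853
```

```bash
python3 - <<'E'
from h import *
plan([.405,-.308,.25],np.radians(-114.3))
E
```

```text
plan [[5.7, 2.4, 83.7], ('turn', -0.0014, 'q6', 1.369)] pos [ 0.4374 -0.2308  0.2559] zyaw -114.38 xdir [-0.0047  0.0042 -1.    ] F [ 0.2  0.  -0.1] w 0.0853 t 5.38
```

Call:
move_arm:
  rows:
    - [[6, 2, 42], 0, 85]
    - [[6, 2, 84], 0, 85]
    - [[6, 2, 84], 0, 85]
    - [[6, 2, 84], 0, 85]

```text
clock: 5.72
position: [0.4028, -0.3092, 0.2498]
ee_rot: [-0.38, -0.595, -0.384, 0.596]
contact_force: [-0.2, 1.5, 0.1]
width: 0.085
```

```bash
python3 - <<'E'
from h import *
p,R,s=pose();c=viewer.get_calibration('wrist')
im=viewer.get_image('wrist'); save('w5.png',im,None,1.4)
cv2.imwrite('pics/w5full.png',im[:,:,::-1])
np.save('c5.npy',c,allow_pickle=True)
print(p,s['qd'].round(3),R)
for t in ['holder_bar','claw']: print(t,[(round(d['score'],2),np.round(d['centre'],1).tolist()) for d in finder.look_for(t,'wrist')])
E
```

```text
[ 0.40280586 -0.30921636  0.24982569] [ 0.059 -0.009  0.009  0.032  0.011  0.01 ] [[-0.0048806   0.90895017 -0.4168762 ]
 [ 0.00444052 -0.41685735 -0.90896107]
 [-0.99997823 -0.00628742 -0.0020017 ]]
holder_bar [(0.76, [271.5, 155.4])]
claw [(0.67, [268.4, 160.5])]
```

View pics/w5.png

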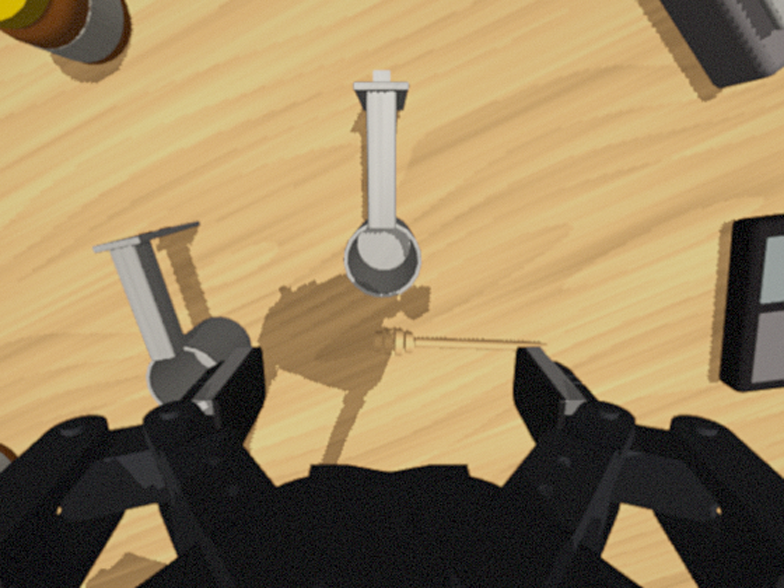

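The claw sticks out behind the plate at (381,75) scaled, while the flat one on the left at (147,238) has none, so the choice is confirmed. One more view, moving nearer.

Call:
move_arm:
  rows:
    - [[20, 30, 0], 0, 85]
    - [[50, 45, 0], 0, 85]
    - [[50, 45, 0], 0, 85]
    - [[50, 45, 0], 0, 85]

```text
clock: 6.2
position: [0.4456, -0.3223, 0.1984]
ee_rot: [-0.381, -0.593, -0.388, 0.594]
contact_force: [1.0, 0.9, 0.4]
width: 0.0851
```

```bash
python3 - <<'E'
from h import *
p,R,s=pose();c=viewer.get_calibration('wrist')
im=viewer.get_image('wrist'); save('w6c.png',im,(210,60,330,240),3.3)
cv2.imwrite('pics/w6full.png',im[:,:,::-1])
np.save('c6.npy',c,allow_pickle=True)
print(p,s['qd'].round(3))
i=cv2.imread('pics/w5full.png')[:,:,::-1]; save('w5c.png',i,(230,40,320,220),3.3)
E
```

```text
[ 0.44555011 -0.32231082  0.19835003] [-0.013 -0.04  -0.031 -0.005  0.015 -0.004]
```

View pics/w5c.png

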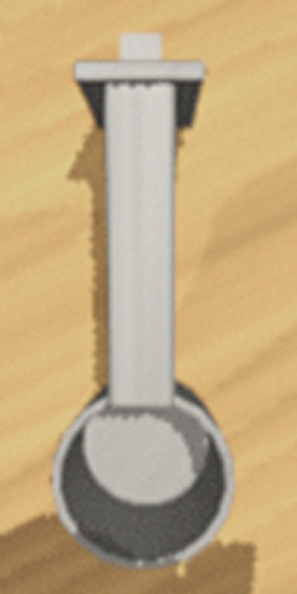

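View pics/w6c.png

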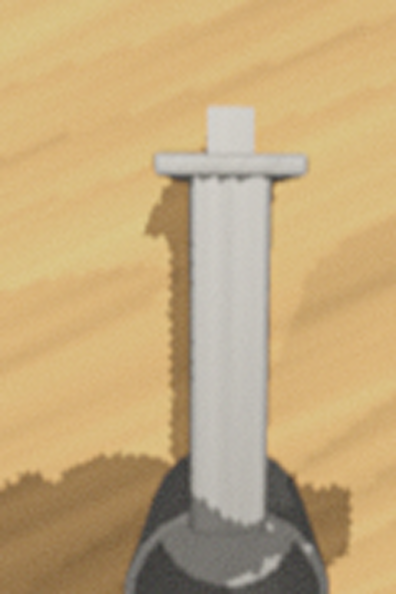

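```bash
python3 - <<'E'
from h import *
L=lambda n:np.load(n,allow_pickle=True).item()
c5,c6=L('c5.npy'),L('c6.npy')
f5=lambda x,y:(230+x/3.3-.35,40+y/3.3-.35); f6=lambda x,y:(210+x/3.3-.35,60+y/3.3-.35)
P5={'PL':(76,62),'PR':(205,62),'bL':(106,84),'bR':(174.5,84),'cL':(106,404),'cR':(173,404)}
P6={'PL':(155,154),'PR':(309,155),'bL':(191,178),'bR':(270,178),'cL':(191,526),'cR':(266,526)}
z={'P':.100,'b':.096,'c':.096}
E={}
for k in P5:
    a,b=ray(c5,f5(*P5[k])),ray(c6,f6(*P6[k]))
    X,r=tri([a,b]); E[k]=X
    print(k,np.round(X,4),np.round(r,4),'z-fixed',np.round(atz(a,z[k[0]])[:2],4),np.round(atz(b,z[k[0]])[:2],4))
d=lambda a,b:np.degrees(np.arctan2(b[1]-a[1],b[0]-a[0]))
B=lambda k,g:(atz(ray(c5,f5(*P5[k])),z[k[0]])+atz(ray(c6,f6(*P6[k])),z[k[0]]))/2
e={k:B(k,0) for k in P5}
print('plate yaw',d(e['PR'],e['PL'])-90,'bar yaw',d(e['cL']+e['cR'],e['bL']+e['bR']))
pm=(e['PL']+e['PR'])/2; print('plate rear mid',pm,'bar mid',(e['bL']+e['bR']+e['cL']+e['cR'])/4)
for y in (-24.3,): 
    u=np.array([np.cos(np.radians(y)),np.sin(np.radians(y))]); print('bar from plate',pm[:2]-.05*u)
E
```

```text
PL [ 0.522  -0.3389  0.0978] [0.0002 0.0002] z-fixed [ 0.5215 -0.3391] [ 0.5219 -0.3388]
PR [ 0.5071 -0.3713  0.0977] [0.0001 0.0001] z-fixed [ 0.5068 -0.3709] [ 0.5071 -0.3712]
bL [ 0.5138 -0.3441  0.0961] [0.0001 0.0001] z-fixed [ 0.5138 -0.3442] [ 0.5138 -0.344 ]
bR [ 0.5061 -0.3614  0.0946] [0.0002 0.0002] z-fixed [ 0.5058 -0.3614] [ 0.5061 -0.3611]
cL [ 0.4328 -0.3059  0.0885] [0.0006 0.0006] z-fixed [ 0.4337 -0.3061] [ 0.4348 -0.3077]
cR [ 0.4242 -0.3243  0.0875] [0.0004 0.0004] z-fixed [ 0.4253 -0.3244] [ 0.4268 -0.3255]
plate yaw -24.639545149869548 bar yaw -24.761953911657816
plate rear mid [ 0.51433292 -0.35499629  0.1       ] bar mid [ 0.47001895 -0.33431446  0.096     ]
bar from plate [ 0.46876276 -0.33442057]
```

```bash
python3 - <<'E'
from h import *
plan([.469,-.334,.066],np.radians(-114.7))
E
```

```text
plan [[133.5, 26.8, 1.0], ('turn', 0.0091, 'q6', 1.238)] pos [ 0.4457 -0.323   0.1997] zyaw -114.18 xdir [-0.0054  0.0062 -1.    ] F [ 0.3 -0.4  0.1] w 0.0847 t 6.25
```

Call:
move_arm:
  rows:
    - [[10, 27, 1], 0.009, 85]
    - [[40, 27, 1], 0.009, 85]
    - [[80, 27, 1], 0.009, 85]
    - [[115, 27, 1], 0.009, 85]
    - [[133, 27, 1], 0.009, 85]
    - [[133, 27, 1], 0.009, 85]
    - [[133, 27, 1], 0.009, 85]

```text
clock: 6.83
position: [0.4694, -0.3337, 0.0676]
ee_rot: [-0.379, -0.595, -0.385, 0.596]
contact_force: [-0.2, 0.5, 0.8]
width: 0.0848
```

```bash
python3 - <<'E'
from h import *
im=viewer.get_image('wrist'); save('w7.png',im,None,1.4)
plan([.469,-.334,.066],np.radians(-114.7))
E
```

```text
plan [[2.7, -1.4, -0.0], ('turn', 0.0008, 'q6', 1.261)] pos [ 0.4703 -0.3346  0.0687] zyaw -114.65 xdir [-0.003   0.0039 -1.    ] F [-0.3 -0.2  1.1] w 0.0849 t 6.88
```

View pics/w7.png

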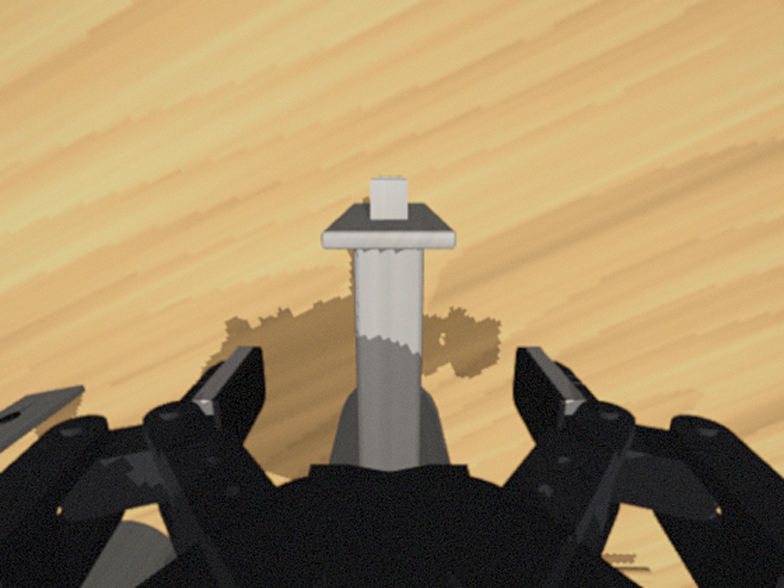

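The bar sits centred between the jaws and the lookalike's plate is clear on the left. Closing.

Call:
move_arm:
  rows:
    - [[2, -1, 0], 0, 60]
    - [[3, -1, 0], 0, 35]
    - [[3, -1, 0], 0, 15]
    - [[3, -1, 0], 0, 5]
    - [[3, -1, 0], 0, 5]
    - [[3, -1, 0], 0, 5]
    - [[3, -1, 0], 0, 5]
    - [[3, -1, 0], 0, 5]
  force: 90

```text
clock: 7.55
position: [0.4696, -0.3343, 0.0664]
ee_rot: [0.38, 0.595, 0.383, -0.595]
contact_force: [-0.8, 2.2, 5.8]
width: 0.0185
```

```bash
python3 - <<'E'
from h import *
plan([.469,-.334,.066],np.radians(-114.7))
E
```

```text
plan [[0.4, -0.7, 0.0], ('turn', 0.0007, 'q6', 1.26)] pos [ 0.4696 -0.3343  0.0664] zyaw -114.66 xdir [-0.0023  0.0036 -1.    ] F [-0.8  2.2  5.8] w 0.0185 t 7.55
```

Gripped at 18.5 mm. Lifting.

Call:
move_arm:
  rows:
    - [[-15, 0, 0], 0, 5]
    - [[-40, 0, 0], 0, 5]
    - [[-75, 0, 0], 0, 5]
    - [[-110, 0, 0], 0, 5]
    - [[-130, 0, 0], 0, 5]
    - [[-135, 0, 0], 0, 5]
    - [[-135, 0, 0], 0, 5]

```text
clock: 8.13
position: [0.4703, -0.3352, 0.2021]
ee_rot: [0.381, 0.595, 0.382, -0.595]
contact_force: [-1.1, -0.2, -4.3]
width: 0.0186
```

```bash
python3 - <<'E'
from h import *
im=viewer.get_image('wrist'); save('w8.png',im,(180,60,380,340),2.5)
np.save('c8.npy',viewer.get_calibration('wrist'),allow_pickle=True)
im=viewer.get_image('side'); save('s8.png',im,(240,130,440,310),4)
plan([.56,.089,.2],np.radians(-95.4))
E
```

```text
plan [[1.4, -93.7, -422.3], ('turn', -0.3362, 'q6', 1.261)] pos [ 0.4689 -0.3339  0.1993] zyaw -114.66 xdir [-0.0051  0.0062 -1.    ] F [-0.1 -0.4 -3.4] w 0.0188 t 8.23
```

View pics/w8.png

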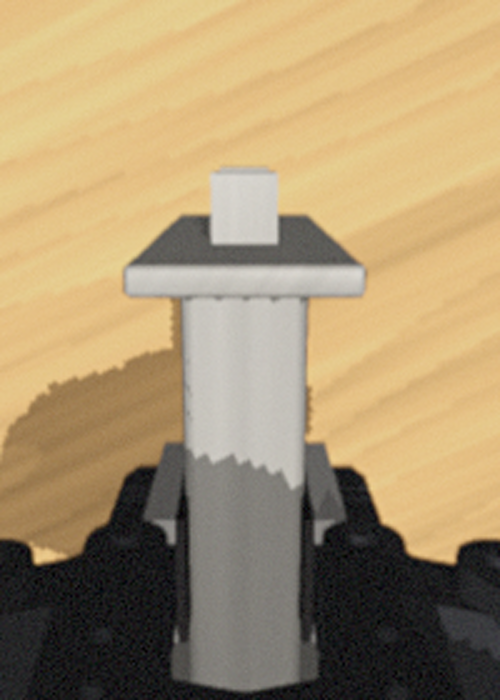

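View pics/s8.png

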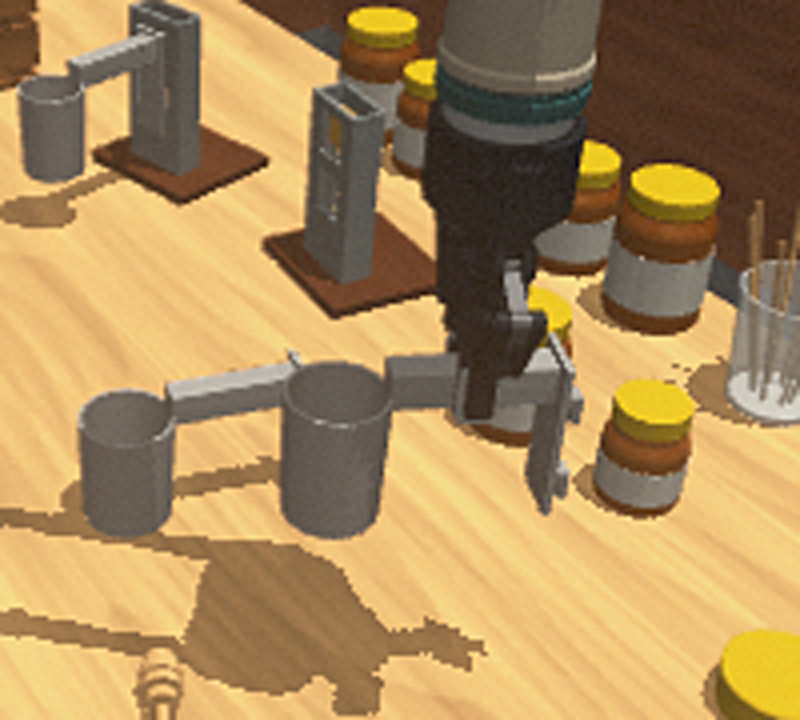

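The holder is held level, claws pointing away from the robot. Carrying it to in front of the post.

Call:
move_arm:
  rows:
    - [[0, -12, -36], 0, 5]
    - [[0, -20, -76], -0.04, 5]
    - [[0, -28, -116], -0.08, 5]
    - [[0, -37, -156], -0.12, 5]
    - [[0, -46, -196], -0.16, 5]
    - [[0, -55, -236], -0.2, 5]
    - [[0, -64, -276], -0.24, 5]
    - [[0, -72, -312], -0.28, 5]

```text
clock: 8.9
position: [0.5321, -0.0176, 0.198]
ee_rot: [-0.457, -0.535, -0.466, 0.537]
contact_force: [0.8, -0.4, -3.9]
width: 0.0184
```

```bash
python3 - <<'E'
from h import *
plan([.56,.089,.18],np.radians(-95.4))
E
```

```text
plan [[18.6, 12.1, -109.4], ('turn', -0.054, 'q6', 1.549)] pos [ 0.5321 -0.0176  0.198 ] zyaw -98.49 xdir [-0.0104  0.0076 -0.9999] F [ 0.8 -0.4 -3.9] w 0.0184 t 8.9
```

Call:
move_arm:
  rows:
    - [[6, 4, -36], -0.02, 5]
    - [[12, 8, -73], -0.04, 5]
    - [[18, 12, -100], -0.054, 5]
    - [[18, 12, -109], -0.054, 5]
    - [[18, 12, -109], -0.054, 5]
    - [[18, 12, -109], -0.054, 5]

```text
clock: 9.4
position: [0.5586, 0.0882, 0.1786]
ee_rot: [-0.471, -0.52, -0.481, 0.525]
contact_force: [-1.1, -0.1, -3.4]
width: 0.0189
```

```bash
python3 - <<'E'
from h import *
p,R,s=pose();c=viewer.get_calibration('wrist')
im=viewer.get_image('wrist'); save('w9.png',im,None,1.4);cv2.imwrite('pics/w9full.png',im[:,:,::-1])
np.save('c9.npy',c,allow_pickle=True);np.save('p9.npy',np.r_[p,R.ravel()])
im=viewer.get_image('side'); save('s9.png',im,(240,80,400,220),5);cv2.imwrite('pics/s9full.png',im[:,:,::-1])
plan([.56,.089,.18],np.radians(-95.4))
E
```

```text
plan [[-0.2, 0.7, -1.9], ('turn', -0.001, 'q6', 1.691)] pos [0.5592 0.0872 0.1798] zyaw -95.46 xdir [-0.0123  0.0064 -0.9999] F [ 0.5  0.2 -3.1] w 0.0186 t 9.5
```

View pics/w9.png

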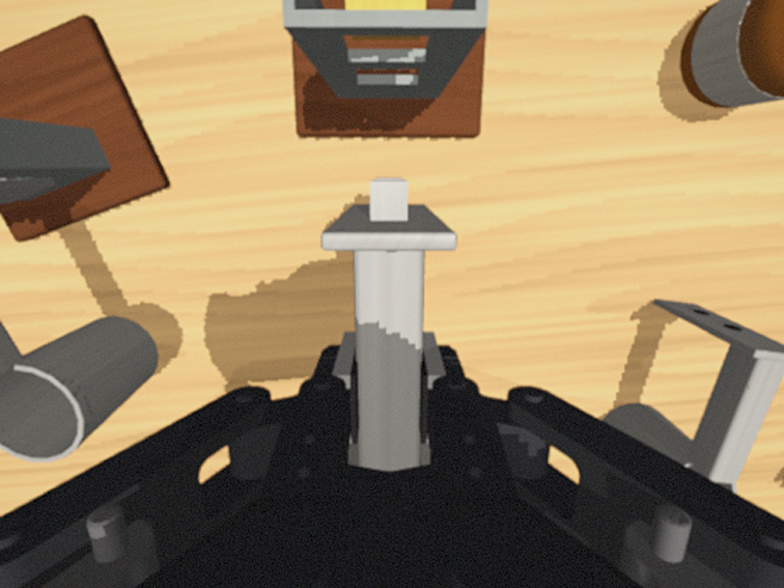

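View pics/s9.png

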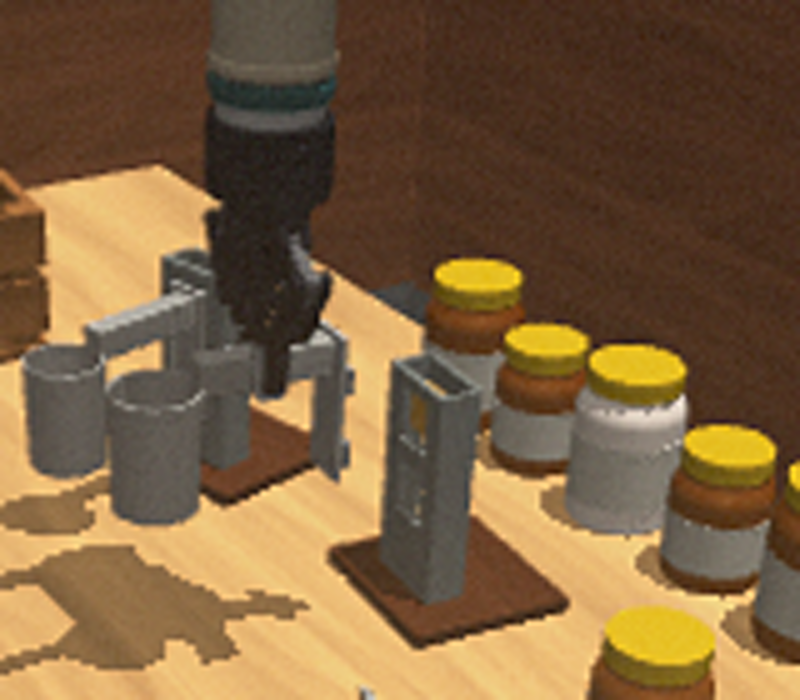

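```bash
cat > rel.py <<'E'
from h import *
def rel(c,p,T,P):
    zp=p[2]+.0336
    T=[atz(ray(c,q),.164) for q in T]; P=[atz(ray(c,q),zp) for q in P]
    y=lambda a,b: np.degrees(np.arctan2(a[1]-b[1],a[0]-b[0]))-90
    tm,pm=(T[0]+T[1])/2,(P[0]+P[1])/2; yw=y(*T); 
    u=np.array([np.cos(np.radians(yw)),np.sin(np.radians(yw))]);v=np.array([-u[1],u[0]])
    d=(tm-pm)[:2]
    print('post mid',tm.round(4),'yaw',round(yw,2),'w',np.linalg.norm(T[0]-T[1]).round(4),'| plate',pm.round(4),'yaw',round(y(*P),2),'w',np.linalg.norm(P[0]-P[1]).round(4))
    print('forward gap mm',1000*d@u,'lateral(+left) mm',1000*d@v,'plate-TCP along',1000*(pm[:2]-p[:2])@u,1000*(pm[:2]-p[:2])@v)
E
python3 - <<'E'
from rel import *
c=np.load('c9.npy',allow_pickle=True).item();p=np.load('p9.npy')
im=cv2.imread('pics/w9full.png')[:,:,::-1]
save('w9a.png',im,(190,0,360,190),3.5)
f=lambda x,y:(x/1.4-.15,y/1.4-.15)
rel(c,p[:3],[f(285,27),f(488,27)],[f(321.5,234),f(456.5,234)])
E
```

```text
post mid [0.6696 0.0786 0.164 ] yaw -5.47 w 0.0671 | plate [0.6085 0.0833 0.2122] yaw -5.33 w 0.0347
forward gap mm 61.299858991058045 lateral(+left) mm 1.1762906167160823 plate-TCP along 50.10014809378747 -0.18126448117783586
```

View pics/w9a.png

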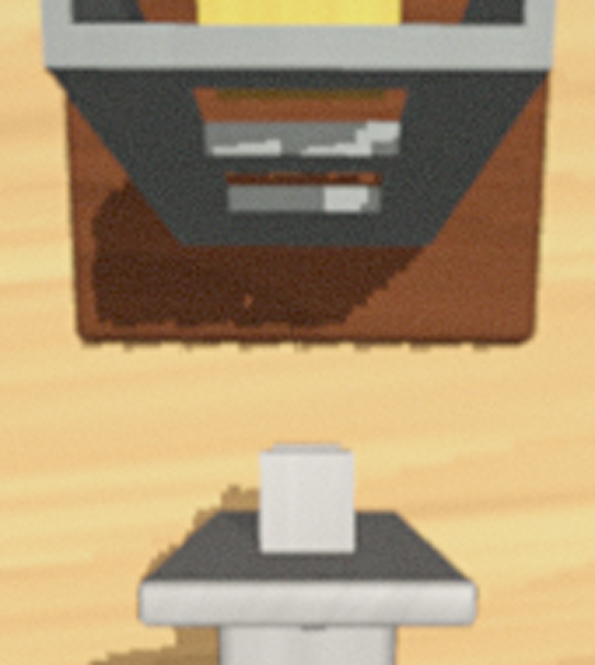

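```bash
python3 - <<'E'
from h import *
plan([.5941,.0851,.139],np.radians(-95.45))
E
```

```text
plan [[40.3, 35.5, -1.1], ('turn', -0.0001, 'q6', 1.691)] pos [0.5592 0.0872 0.1798] zyaw -95.46 xdir [-0.0123  0.0064 -0.9999] F [ 0.5  0.2 -3.1] w 0.0186 t 9.5
```

Call:
move_arm:
  rows:
    - [[14, 12, 0], 0, 5]
    - [[28, 24, -1], 0, 5]
    - [[38, 33, -1], 0, 5]
    - [[40, 35, -1], 0, 5]
    - [[40, 35, -1], 0, 5]
    - [[40, 35, -1], 0, 5]
    - [[40, 35, -1], 0, 5]

```text
clock: 10.08
position: [0.5934, 0.0848, 0.1401]
ee_rot: [-0.471, -0.522, -0.48, 0.525]
contact_force: [-0.3, -0.1, -3.1]
width: 0.019
```

```bash
python3 - <<'E'
from h import *
p,R,s=pose();c=viewer.get_calibration('wrist')
im=viewer.get_image('wrist'); save('w10.png',im,(190,0,360,190),3.5);cv2.imwrite('pics/w10full.png',im[:,:,::-1])
np.save('c10.npy',c,allow_pickle=True);np.save('p10.npy',np.r_[p,R.ravel()])
im=viewer.get_image('side'); save('s10.png',im,(240,80,360,220),5);cv2.imwrite('pics/s10full.png',im[:,:,::-1])
plan([.5941,.0851,.139],np.radians(-95.4))
E
```

```text
plan [[1.2, 0.6, -0.1], ('turn', -0.001, 'q6', 1.685)] pos [0.5935 0.0851 0.1402] zyaw -95.46 xdir [-0.0112  0.0065 -0.9999] F [-0.7  0.2 -3.1] w 0.0189 t 10.18
```

View pics/w10.png

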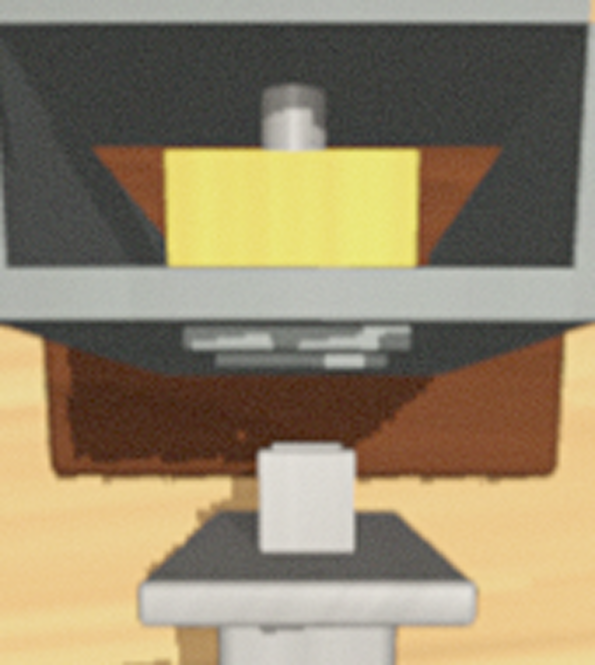

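View pics/s10.png

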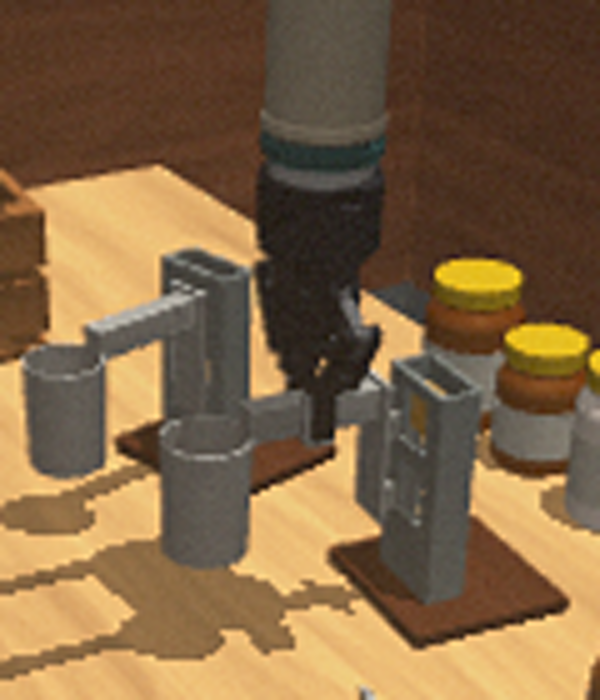

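```bash
python3 - <<'E'
from rel import *
c=np.load('c10.npy',allow_pickle=True).item();p=np.load('p10.npy')
f=lambda x,y:(190+x/3.5-.35,y/3.5-.35)
S=[atz(ray(c,f(*q)),.116) for q in [(184,349),(411,349)]]
P=[atz(ray(c,f(*q)),p[2]+.0336) for q in [(139,581),(476,581)]]
T=[atz(ray(c,f(*q)),p[2]+.0176-.012) for q in [(258,553),(355,553)]]
print(S,'\n',P,'\n',T)
u=np.array([np.cos(np.radians(-5.42)),np.sin(np.radians(-5.42))]);v=np.array([-u[1],u[0]])
for n,Q in (('P',P),('T',T)):
    d=((S[0]+S[1])/2-(Q[0]+Q[1])/2)[:2]; print(n,d@u*1e3,d@v*1e3,np.linalg.norm(Q[0]-Q[1]),np.degrees(np.arctan2(*(Q[0]-Q[1])[[1,0]]))-90)
sm=sum(S)/2
# side view check: predicted claw-side px
cs=viewer.get_calibration('side')
a=p[:3]+np.r_[u*.05,0]
for lab,z in (('platetop',.0336),('platebot',-.0664)):
  for sgn in (-1,1): 
    q=a+np.r_[v*sgn*.018,z]; px=proj(cs,q); print(lab,sgn,(px-[240,80])*5)
for sgn in(-1,1): print('posttop',(proj(cs,np.r_[[.6696,.0786]+v*sgn*.034,.164])-[240,80])*5)
E
```

```text
[array([0.67152954, 0.09592269, 0.116     ]), array([0.66824308, 0.06212138, 0.116     ])] 
 [array([0.64529566, 0.09698205, 0.17368638]), array([0.64198857, 0.06248961, 0.17368638])] 
 [array([0.64367831, 0.08628292, 0.14568638]), array([0.64248369, 0.07384426, 0.14568638])]
P 26.194288448732877 1.768310691897529 0.03465061992509608 -5.4767060806519225
T 26.78385316772649 1.495016865343081 0.012495895880857985 -5.485902215844959
platetop -1 [388.88464313 383.05601653]
platetop 1 [361.9583001  361.04337405]
platebot -1 [380.73713401 521.22697927]
platebot 1 [355.10449547 497.15818527]
posttop [436.20289636 399.07942797]
posttop [384.49689678 357.73880241]
```

Aligned to about 1.4 mm laterally, 26 mm gap, with the height agreeing in the side view. Sliding forward into the slots.

Call:
move_arm:
  rows:
    - [[0, 5, -1], 0, 5]
    - [[0, 10, -1.4], 0, 5]
    - [[0, 14, -1.4], 0, 5]
    - [[0, 18, -1.4], 0, 5]
    - [[0, 21, -1.4], 0, 5]
    - [[0, 24, -1.4], 0, 5]
    - [[0, 25, -1.4], 0, 5]
    - [[0, 25, -1.4], 0, 5]

```text
clock: 10.85
position: [0.6178, 0.0842, 0.1396]
ee_rot: [-0.471, -0.521, -0.481, 0.525]
contact_force: [-3.6, 0.5, -1.6]
width: 0.0186
```

```bash
python3 - <<'E'
from h import *
im=viewer.get_image('wrist'); save('w11.png',im,(190,0,360,190),3.5)
im=viewer.get_image('side'); save('s11.png',im,(260,110,360,220),5)
plan([.6199,.0838,.140],np.radians(-95.42))
E
```

```text
plan [[-0.4, 2.3, 0.2], ('turn', -0.0005, 'q6', 1.683)] pos [0.6176 0.0842 0.1396] zyaw -95.45 xdir [-0.0132  0.0066 -0.9999] F [-3.3  0.7 -2.5] w 0.0187 t 10.95
```

View pics/w11.png

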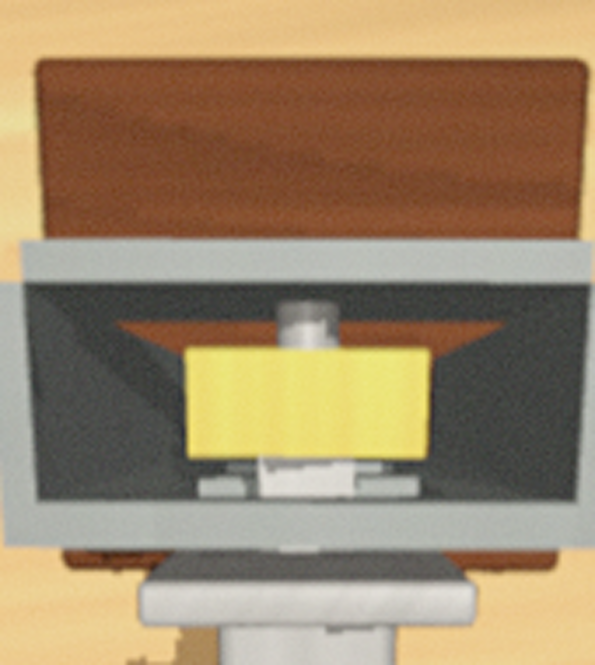

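View pics/s11.png

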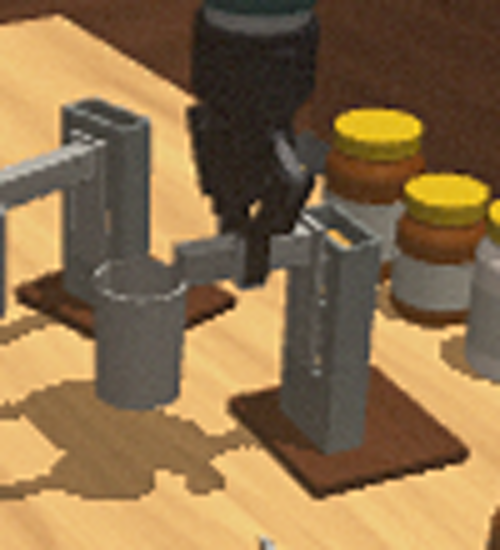

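The tongue has passed through the upper slot and is pushing the catch back (−3 N), with about 2 mm left to go.

Call:
move_arm:
  rows:
    - [[0, 1, 0], 0, 5]
    - [[0, 2, 0], 0, 5]
    - [[0, 3, 0], 0, 5]
    - [[0, 3, 0], 0, 5]

```text
clock: 11.28
position: [0.6202, 0.084, 0.1395]
ee_rot: [-0.47, -0.521, -0.481, 0.525]
contact_force: [-4.3, 0.5, -2.3]
width: 0.0186
```

```bash
python3 - <<'E'
from h import *
im=viewer.get_image('wrist'); save('w12.png',im,(190,0,360,190),3.5)
plan([.6199,.0838,.140],np.radians(-95.42))
E
```

```text
plan [[-0.5, -0.3, 0.2], ('turn', -0.0006, 'q6', 1.683)] pos [0.6202 0.0839 0.1395] zyaw -95.45 xdir [-0.0142  0.0067 -0.9999] F [-4.7 -0.5 -1.1] w 0.0184 t 11.33
```

View pics/w12.png

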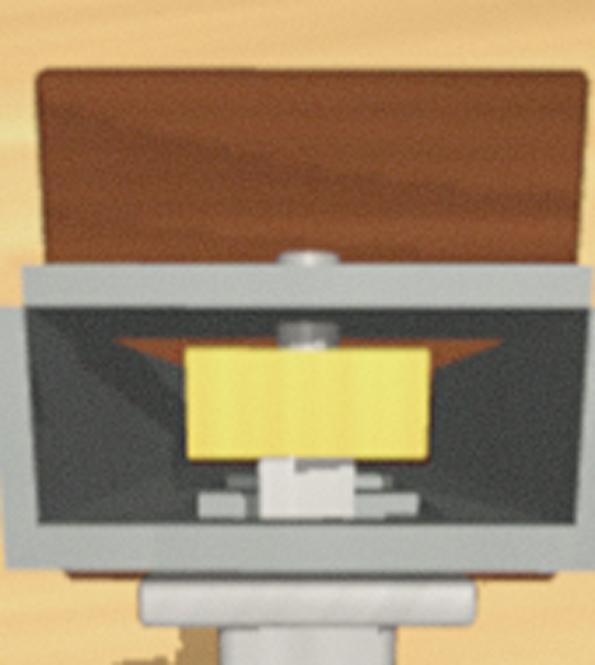

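Call:
move_arm:
  rows:
    - [[0, 1, 0], 0, 5]
    - [[0, 2, 0], 0, 5]
    - [[0, 2.5, 0], 0, 5]
    - [[0, 2.5, 0], 0, 5]

```text
clock: 11.67
position: [0.6202, 0.084, 0.1394]
ee_rot: [-0.469, -0.52, -0.482, 0.527]
contact_force: [-9.3, 1.0, 2.0]
width: 0.0186
```

The plate is on the sheet: no more travel, and the force rose to 9 N. Now down.

Call:
move_arm:
  rows:
    - [[3, 1.5, 0], 0, 5]
    - [[6, 1.5, 0], 0, 5]
    - [[9, 1.5, 0], 0, 5]
    - [[12, 1.5, 0], 0, 5]
    - [[15, 1.7, 0], 0, 5]
    - [[17, 1.7, 0], 0, 5]
    - [[19, 1.7, 0], 0, 5]
    - [[19, 1.7, 0], 0, 5]
  force: 110

```text
clock: 12.33
position: [0.6201, 0.084, 0.1197]
ee_rot: [-0.468, -0.519, -0.483, 0.527]
contact_force: [-4.7, 1.7, -4.0]
width: 0.0184
```

```bash
python3 - <<'E'
from h import *
im=viewer.get_image('wrist'); save('w13.png',im,(190,0,360,190),3.5)
im=viewer.get_image('side'); save('s13.png',im,(260,110,360,220),5)
plan([.6202,.0838,.1175],np.radians(-95.42))
E
```

```text
plan [[2.2, 0.2, 0.2], ('turn', -0.0007, 'q6', 1.682)] pos [0.6201 0.084  0.1197] zyaw -95.46 xdir [-0.0227  0.0071 -0.9997] F [-5.6  0.8 -3.5] w 0.0181 t 12.43
```

View pics/w13.png

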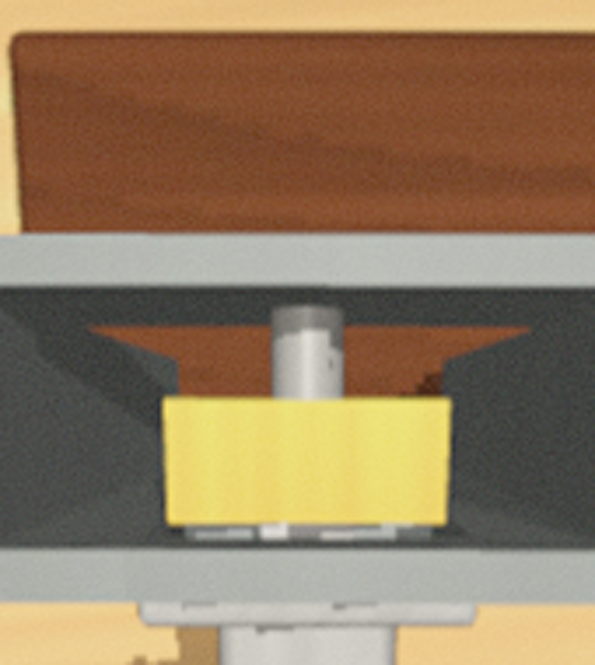

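View pics/s13.png

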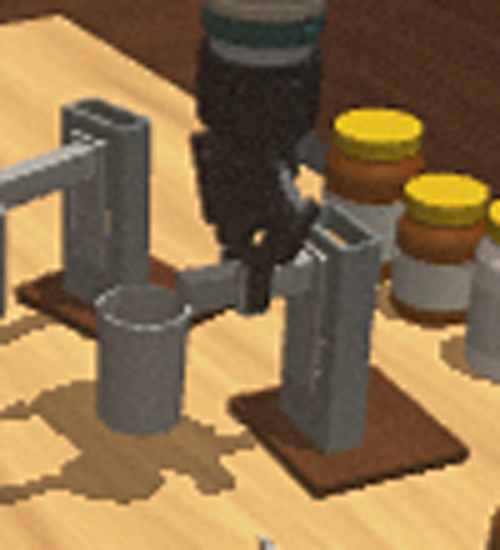

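The catch has already moved forward over the tongue, and the holder is about 2 mm from home with no upward force. Pressing further.

Call:
move_arm:
  rows:
    - [[1.5, 0.5, 0], 0, 5]
    - [[3, 0.5, 0], 0, 5]
    - [[4, 0.5, 0], 0, 5]
    - [[5, 0.5, 0], 0, 5]
    - [[5, 0.5, 0], 0, 5]

```text
clock: 12.85
position: [0.6202, 0.084, 0.1169]
ee_rot: [-0.469, -0.519, -0.483, 0.527]
contact_force: [-8.9, 0.2, 9.1]
width: 0.0181
```

Call:
move_arm:
  rows:
    - [[2, 0, 0], 0, 5]
    - [[3, 0, 0], 0, 5]
    - [[3, 0, 0], 0, 5]
    - [[3, 0, 0], 0, 5]

```text
clock: 13.18
position: [0.6202, 0.084, 0.1167]
ee_rot: [-0.469, -0.52, -0.482, 0.527]
contact_force: [-9.7, -0.2, 10.1]
width: 0.0187
```

```bash
python3 - <<'E'
from h import *
im=viewer.get_image('wrist'); save('w14.png',im,(190,0,360,190),3.5)
im=viewer.get_image('side'); save('s14.png',im,(220,110,360,220),5)
plan([.6202,.0838,.1165],np.radians(-95.42))
E
```

```text
plan [[0.2, 0.0, 0.2], ('turn', -0.0006, 'q6', 1.682)] pos [0.6202 0.084  0.1167] zyaw -95.45 xdir [-0.0199  0.0068 -0.9998] F [-9.5  0.3 10.7] w 0.0187 t 13.28
```

View pics/w14.png

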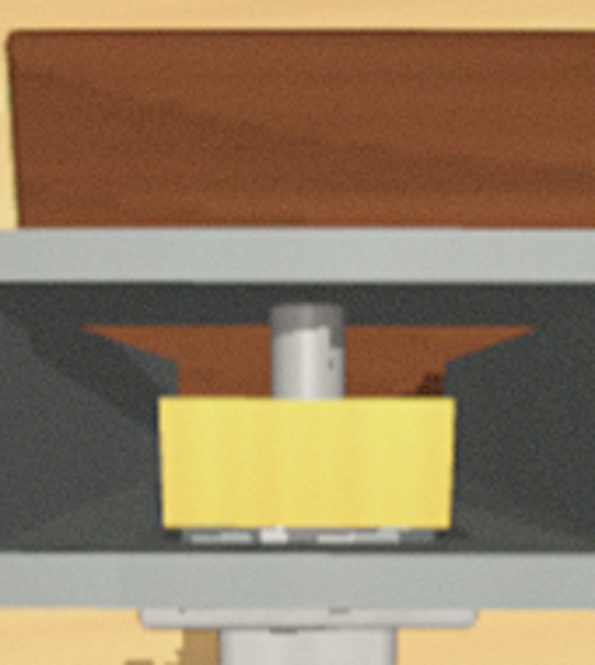

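View pics/s14.png

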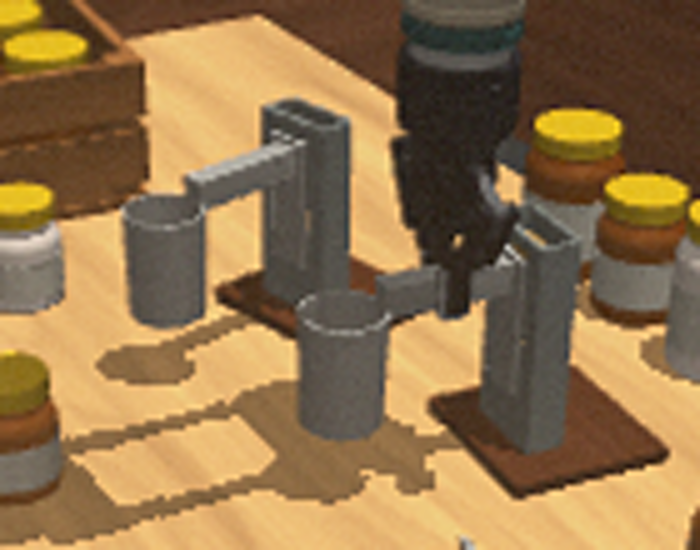

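The holder stopped dead with 10 N (plus weight) at TCP z 0.1167, after 22.8 mm of travel. Releasing.

Call:
move_arm:
  rows:
    - [[0, -0.5, 0], 0, 5]
    - [[0, -0.5, 0], 0, 25]
    - [[0, -0.5, 0], 0, 50]
    - [[0, -0.5, 0], 0, 60]
    - [[0, -0.5, 0], 0, 60]
    - [[0, -0.5, 0], 0, 60]

```text
clock: 13.78
position: [0.6204, 0.084, 0.1167]
ee_rot: [-0.469, -0.52, -0.482, 0.527]
contact_force: [0.5, -0.8, 0.2]
width: 0.0599
```

```bash
python3 - <<'E'
from h import *
im=viewer.get_image('wrist'); save('w15.png',im,None,1.4)
plan([.5772,.0714,.2867],np.radians(-95.1))
E
```

```text
plan [[-169.3, -45.0, 15.8], ('turn', -0.0063, 'q6', 1.682)] pos [0.6202 0.084  0.1166] zyaw -95.46 xdir [-0.0192  0.0068 -0.9998] F [ 0.  -0.4 -0.1] w 0.0599 t 13.83
```

View pics/w15.png

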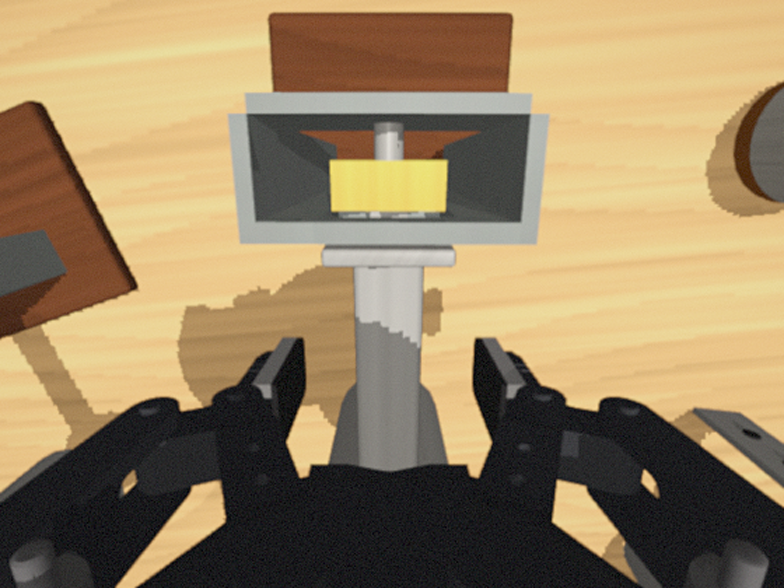

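Fingers are clear and the holder stays put. Retreating to the same view as before, for comparison.

Call:
move_arm:
  rows:
    - [[-15, 0, 0], 0, 60]
    - [[-40, 0, 0], 0, 60]
    - [[-80, -5, 2], 0, 60]
    - [[-120, -25, 8], -0.006, 60]
    - [[-155, -45, 16], -0.006, 60]
    - [[-169, -45, 16], -0.006, 60]
    - [[-169, -45, 16], -0.006, 60]
    - [[-169, -45, 16], -0.006, 60]

```text
clock: 14.5
position: [0.5777, 0.0712, 0.2876]
ee_rot: [-0.472, -0.519, -0.483, 0.524]
contact_force: [-0.1, 0.4, -0.1]
width: 0.0598
```

```bash
python3 - <<'E'
from h import *
p,R,s=pose(); c=viewer.get_calibration('wrist')
im=viewer.get_image('wrist'); save('w16.png',im,(180,0,340,120),5)
np.save('c16.npy',c,allow_pickle=True)
im=viewer.get_image('side'); save('s16.png',im,(220,110,360,220),5)
im=viewer.get_image('top'); save('t16.png',im,(130,100,300,230),4.5)
print(p,s['contact_force'],s['clock'])
E
```

```text
[0.57769259 0.07117677 0.28757657] [-0.10755989  0.41048042 -0.14403031] 14.5
```

View pics/w16.png

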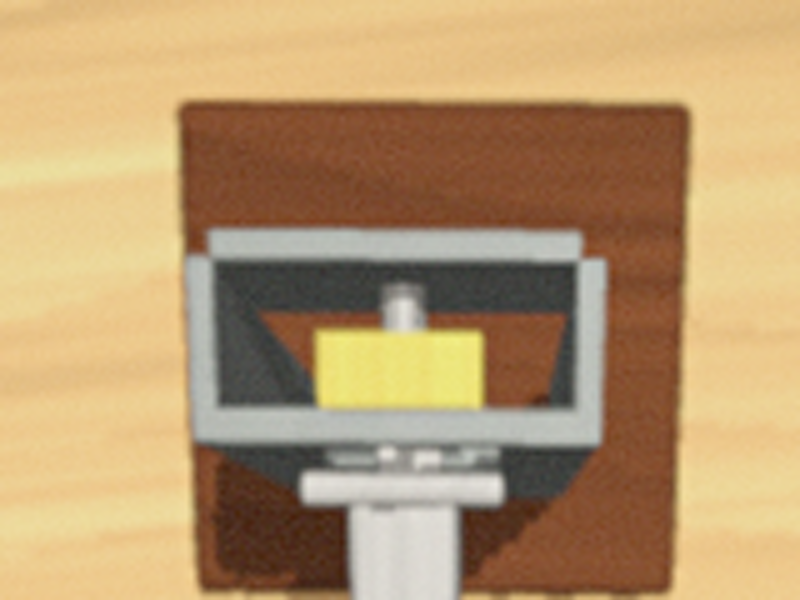

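View pics/s16.png

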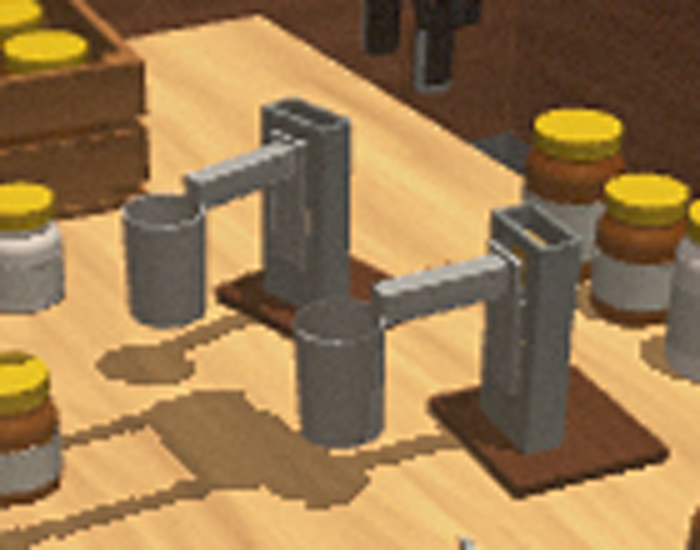

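```bash
python3 - <<'E'
from rel import *
c=np.load('c16.npy',allow_pickle=True).item()
f=lambda x,y:(180+x/5-.4,y/5-.4)
def al(X): 
    u=np.array([np.cos(np.radians(-5.42)),np.sin(np.radians(-5.42))]); return 1e3*((X[:2]-[.6696,.0786])@u), 1e3*((X[:2]-[.6696,.0786])@np.array([-u[1],u[0]]))
T=[atz(ray(c,f(*q)),.164) for q in [(193,443),(603,445)]]; print('post top',[al(t) for t in T])
for z in (.148,.150,.152): print(z,[np.round(al(atz(ray(c,f(*q)),z)),2) for q in [(301,471),(505,471)]])
L=np.load('c4.npy',allow_pickle=True).item()
g=lambda X:np.array(f(0,0))
for n,cc,y in(('before',L,335),('after',c,330)): print(n,[np.round(al(atz(ray(cc,f(400,y)),z)),2) for z in (.14,.15)])
cs=viewer.get_calibration('side')
u=np.array([np.cos(np.radians(-5.42)),np.sin(np.radians(-5.42))]);v=np.array([-u[1],u[0]]);S=np.array([.6696,.0786])
import itertools
pt=lambda x,y,z:(np.array(proj(cs,np.r_[S+u*x+v*y,z]))-[220,110])*5
print('pred flush: plate top front R',pt(-.005,-.018,.150),'bar top at cup end R',pt(-.050-.0425,-.010,.146),'bar top plate end R',pt(-.008,-.01,.146),'post top R',pt(0,-.034,.164))
im=viewer.get_image('side'); save('s17.png',im,(270,140,350,210),9)
im=viewer.get_image('wrist'); save('w17.png',im,None,1.4)
E
```

```text
post top [(np.float64(0.15423925534235017), np.float64(34.36761660352283)), (np.float64(0.0524488211722348), np.float64(-33.887407274061395))]
0.148 [array([-3.04, 18.49]), array([ -2.92, -17.68])]
0.15 [array([-3.18, 18.24]), array([ -3.07, -17.68])]
0.152 [array([-3.33, 17.99]), array([ -3.22, -17.67])]
before [array([21.47,  1.24]), array([19.83,  0.64])]
after [array([21.38,  1.16]), array([19.81,  0.54])]
pred flush: plate top front R [515.46550398 260.2118583 ] bar top at cup end R [387.4734847  285.62776686] bar top plate end R [504.91467107 261.60919666] post top R [536.20289636 249.07942797]
```

View pics/s17.png

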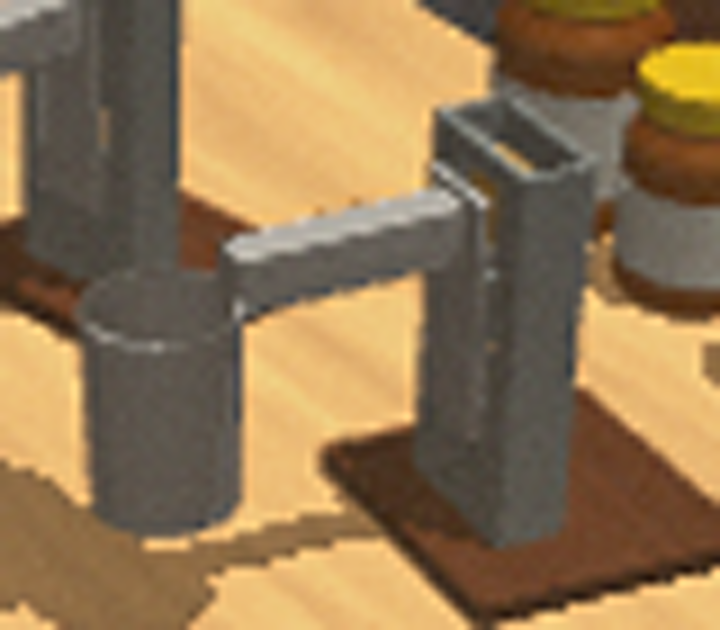

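View pics/w17.png

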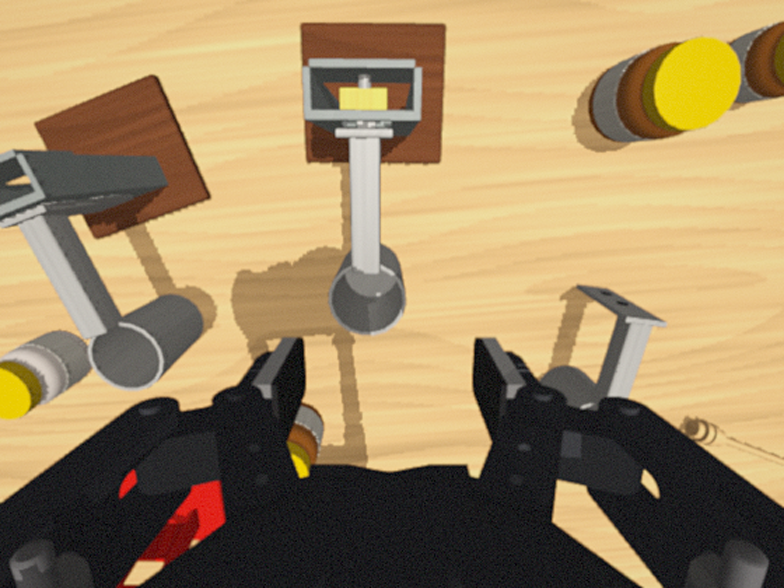

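```bash
python3 - <<'E'
from h import *
s=manip.get_state(); print(s['contact_force'],s['clock']); print(manip.sign_off())
E
```

```text
[-0.9812288  -0.15434202  0.37713286] 14.75
the job is handed in; nothing more can be done
None
```

I hooked the clawed holder into the bare grey post, pressed it down until it stopped, released it and backed the gripper away. The job was handed in at 14.75 s; no verdict is reported.

**What I did:** I picked the holder with two claws and left the flat-plate one alone. I gripped it by the bar, brought the plate against the post's sheet, and pressed down 22.8 mm. It then stopped with about 10 N measured at the wrist.

**Checks that agreed:**
- **Catch:** it is back in its sprung-forward position. Its back edge measured 21.4 mm behind the sheet front, against 21.5 mm before hooking.
- **Seating:** in the side view the plate end of the bar is within about half a pixel of where a fully home holder should be.
- **Release:** the force on the tool was about zero, and the gripper was well clear of the holder.

**Check that disagreed:** after release the holder hangs tilted forward. The plate's top edge stands about 3 mm off the sheet, and the cup end of the bar sits about 1.5 pixels low in the side view. The 7.5 mm claw gap over the 5 mm sheet allows this much play, so I left it. I did not compare it with the holder on the used post.

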